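# Reject the off-centre lock lever on the knife-edge balance

### The arm

A 6-joint arm with a two-finger parallel gripper is mounted at the origin on the work surface. World frame = base frame: x ahead of the robot, y to its left, z up, the work surface at z = 0. Lengths are in m, angles in rad, forces in N, time in s.
With the tool pointing down it reaches from about 0.375 to 0.9 m from the base axis. Payload 3.1 kg.
Tool frame: the origin (TCP) lies at the very end of the fingers, on their centre line; the grasp point (between the pads) lies arm.grip_point_offset behind it (arm.grip_point_offset is the distance from the TCP to the grasp point, in m); z points along the fingers, x is the direction in which the jaws open and shut, and the axes are right-handed (so a half turn about z gives the same grasp; the last joint's range is limited). The gripper opens to 87 mm and grips with 3 to 60 N. Pads are 19 mm wide; open, the fingers measure 117 mm over their backs; the gripper's body (75 mm by 190 mm) begins 51 mm behind the grasp point.
Start: joints at [-1.306, 0.527, 1.433, -0, 1.181, -0.178], TCP at [0.268, -0.564, 0.223] pointing down, gripper open.
Joint ranges: [-3.08, 3.08], [-0.75, 2.2], [0.22, 2.44], [-1.43, 4.57], [0, 2.65], [-2.85, 2.85]. Speed limits (rad/s): [2.79, 2.79, 3.14, 3.14, 3.14, 3.14].

### API

Orientations are given as a rotation vector (axis times angle).
In Python, from rig import arm gives the robot as it stands.
- The arm moves only by the tool jog_arm, never from a script. Its argument "commands" is a list of rows, each an object with "slide": the shift along the world's x, y, z in mm, a list of three; "turn": the turn about the world's z in degrees. A call has 1 to 12 rows; each row shifts and turns the pose as measured when the row begins; what a row does not reach is not made up. A row lasts 1/8 s, in which the tool goes at most 62.5 mm and 10.7 degrees, less where a joint would pass 70% of its speed; a pose out of reach is approached as far as the arm can. A call is refused whole if a number of a shift passes 62.5 or a number of a turn 10.7, either way. A call with a gripper value outside its range is refused whole. "gripper" is the finger opening in mm, from 0 to 87, set as the call begins (left out, the last holds). The fingers move at their own pace and stop on an object; the grip force is fixed at half the most. Time passes only in rows, so rows that do not move let the fingers close. It gives the time, the measured TCP pose, the force and the opening at its end, in the units of the state.
- arm.observe(): the state, without advancing time (a new reading comes with each control period).
- arm.grab_frame(name): name is "scene" or "top"; returns a dict with "color" (480x640x3 uint8, red, green, blue), "intrinsics" (3x3 intrinsics, pixels), "rvec" (rotation vector, rad) and "tvec" (3), from world to camera coordinates, as OpenCV has them. Camera axes: x right, y down, z forward; pixel columns grow to the right and rows downward; lengths in m; the calibration is good to about 2 mm. A picture is of the moment at which its call begins. There is no depth.
- arm.job_done(): hands the job in, once; it reports no verdict.
The state is a dict: "t": time; "joint_positions": joint angles; "joint_vel": joint speeds; "tau": joint torques, N m; "position": TCP position; "tcp_rot": TCP orientation; "ft_force": force on the tool from outside, world axes, zero at the start; "moment": the same for the moment, N m; "width": opening from 0.0 (shut) to 1.0 (fully open).
Only numpy, scipy, OpenCV 4.12 (cv2) and the standard library are available. Lean on these libraries where they do the work, as an engineer would, in place of code of your own. Each camera call takes 0.05 s, during which the arm holds its last target.

### The job

Two zinc lock levers look alike, but one was cast with a hidden void, so its weight is off-centre. Hang both side by side across the knife-edge balance, the blade in the groove under each lever's middle, and let go of both to see which one tips. Then put the one that tips fully down inside the red reject tray and leave the good one hanging level on the blade; do not disturb the bronze rotor or the grey bezel.

Things in the scene. Friction and masses are not known exactly. Their poses are not given: they have to be found in the camera images.
- lever_a: zinc lock lever, arched bar 158 mm long, 0.27 to 0.4 kg. Axes: x along it, y across, z up. Origin: apex of a V groove (8 mm deep, mouth 9 mm, along y) under its middle. Dark grip block on top, 24 (x) x 18 (y) mm, 8 to 36 mm above the origin, on a bar of the same 18 mm width, underside 8 mm below the origin. End weights 30 mm wide reach 46 mm below the origin: on the shelf it stands on them
- lever_b: same shape, size and axes as lever_a. One of the two (which one differs from run to run) has a hidden void in one end: its centre of mass lies about 14 mm along its length from the middle; the other's is in the middle. Nothing outside shows it. Both have it below the blade's crest when hung, so a centred one let go level stays level
- balance: knife-edge balance, fixed: grey base plate 190 x 240 x 10 mm, thin upright steel blade along its y axis, 200 mm long, rounded crest 74 mm above the shelf; end cheeks 12 mm thick, 65 mm high. Origin: centre of the underside. Levers hang with their length along its x, either way round. An off-centre one tips about 0.27 rad until its heavy end rests on the plate, and stays so on the blade
- mark_right (a point): the point on the blade's crest above the white mark on the base plate at the balance's -y side (58 mm from the blade's middle): a good place for one lever, whose origin is 1.5 mm above this point when its groove sits on the crest
- mark_left (a point): the same above the white mark at the balance's +y side (58 mm from the blade's middle): a good place for the other lever
- reject_tray: red open tray fixed to the shelf, outside 210 (x) x 120 (y) x 50 mm high, walls and floor 5 mm thick. Origin: centre of its underside, x along its length. A lever standing in it on its end weights has its origin 51 mm above the tray's underside
- rotor: bronze latch rotor, a 48 mm disc with two prongs, 9 mm thick, lying loose on the shelf; bystander. Origin: centre of the disc's underside
- bezel: grey plastic handle bezel, a rectangular frame 64 x 130 x 12 mm lying loose on the shelf; bystander. Origin: centre of its underside, y along its length
Mind the look-alikes: they are no part of the job. Leave any green or yellow look-alike of the lever_b alone.

How it is judged:
On the way:
1. both levers hang on the blade by their grooves at the same time, untouched: one level, the other tipped (((z of lever_a in the frame of balance between 0.07 and 0.081 m and x of lever_a in the frame of balance between -0.007 and 0.007 m and y of lever_a in the frame of balance between -0.1 and 0.1 m and contact force between each of lever_a, lever_b and the fingers below 0.05 N and linear speed of each of lever_a, lever_b below 0.03 m/s and angle between lever_a's own z axis and vertical below 0.12 rad and z of lever_b in the frame of balance between 0.07 and 0.081 m and x of lever_b in the frame of balance between -0.007 and 0.007 m and y of lever_b in the frame of balance between -0.1 and 0.1 m and angle between lever_b's own z axis and vertical above 0.2 rad) or (z of lever_b in the frame of balance between 0.07 and 0.081 m and x of lever_b in the frame of balance between -0.007 and 0.007 m and y of lever_b in the frame of balance between -0.1 and 0.1 m and contact force between each of lever_b, lever_a and the fingers below 0.05 N and linear speed of each of lever_b, lever_a below 0.03 m/s and angle between lever_b's own z axis and vertical below 0.12 rad and z of lever_a in the frame of balance between 0.07 and 0.081 m and x of lever_a in the frame of balance between -0.007 and 0.007 m and y of lever_a in the frame of balance between -0.1 and 0.1 m and angle between lever_a's own z axis and vertical above 0.2 rad))), for 0.3 s.
At the end, for the whole second after the job is handed in: One lever hangs free by its groove on the blade, within 7 mm of its line, level within 0.12 rad; the other lies inside the tray, its middle within 60 mm along and 52 mm across of the tray centre and under 60 mm up, not on the rim; both at rest (((z of lever_a in the frame of balance between 0.07 and 0.081 m and x of lever_a in the frame of balance between -0.007 and 0.007 m and y of lever_a in the frame of balance between -0.1 and 0.1 m and contact force between lever_a and the fingers below 0.05 N and linear speed of each of lever_a, lever_b below 0.03 m/s and angle between lever_a's own z axis and vertical below 0.12 rad and x of lever_b in the frame of reject_tray between -0.06 and 0.06 m and y of lever_b in the frame of reject_tray between -0.052 and 0.052 m and z of lever_b in the frame of reject_tray between 0 and 0.06 m) or (z of lever_b in the frame of balance between 0.07 and 0.081 m and x of lever_b in the frame of balance between -0.007 and 0.007 m and y of lever_b in the frame of balance between -0.1 and 0.1 m and contact force between lever_b and the fingers below 0.05 N and linear speed of each of lever_b, lever_a below 0.03 m/s and angle between lever_b's own z axis and vertical below 0.12 rad and x of lever_a in the frame of reject_tray between -0.06 and 0.06 m and y of lever_a in the frame of reject_tray between -0.052 and 0.052 m and z of lever_a in the frame of reject_tray between 0 and 0.06 m))); the robot touches nothing.
It fails at once if the bronze rotor or the grey bezel is pushed more than 15 mm (distance of any of rotor, bezel from where it was at the start of the episode above 0.015 m).
It also fails if it takes over 72 s, if anything falls off the work surface, if the arm or the gripper's body presses on something with over 40 N, if the wrist force passes 120 N, or if a joint passes its speed limit or range.

## Working session

There is one attempt and no reset: what is moved stays moved. The work goes in short steps, Python scripts to look and compute and a tool call to move; the robot and the scene stay as the last step left them, time stands still between calls to the robot, and variables do not carry over. Pictures are saved under pics/ and viewed, and the job is handed in when it is done.

Besides the shell and the picture viewer there is one more tool, called after "Request:" as name(argument=value, ...) on one line, values as JSON. jog_arm: Moves the arm, as the interface text tells. Its arguments: {"type":"object","properties":{"commands":{"type":"array"},"gripper":{"type":"number"}},"required":["commands"]}

```bash
ls; mkdir -p pics; cat > h.py <<'E'
import numpy as np, cv2
from rig import arm
def grab(n,fn):
    f=arm.grab_frame(n); cv2.imwrite('pics/'+fn+'.png',f['color'][:,:,::-1])
    np.savez('pics/'+fn+'.npz',**{k:f[k] for k in f}); return f
def load(fn): return np.load('pics/'+fn+'.npz')
def cam(f):
    R=cv2.Rodrigues(np.array(f['rvec'],float))[0]; return np.array(f['intrinsics']),R,np.array(f['tvec'],float).ravel()
def back(f,uv,z):
    K,R,t=cam(f); d=R.T@np.linalg.inv(K)@np.array([uv[0],uv[1],1.]); c=-R.T@t
    return c+d*(z-c[2])/d[2]
def proj(f,p):
    K,R,t=cam(f); q=K@(R@np.array(p,float)+t); return q[:2]/q[2]
E
python3 - <<'E'
from h import *
for n in('scene','top'):
    f=grab(n,n+'0');K,R,t=cam(f);print(n,K.tolist(),-R.T@t,R.tolist())
print(arm.observe(),arm.grip_point_offset)
E
```

```text
pics
scene [[478.56834765977544, 0.0, 312.6343847184646], [0.0, 478.56834765977544, 231.97451717740913], [0.0, 0.0, 1.0]] [ 1.12605258 -0.42582691  0.7165211 ] [[0.6303223689126514, 0.7762843397488571, -0.008736996567702271], [0.5401644641018938, -0.44662698837691006, -0.7132648070491668], [-0.5575984782707508, 0.4448673477724031, -0.7008401957051913]]
top [[478.77301504418506, 0.0, 323.8176194771882], [0.0, 478.77301504418506, 242.2424839303664], [0.0, 0.0, 1.0]] [ 0.4985453  -0.01030384  1.09372646] [[0.010618971048356407, -0.9999244901925077, -0.006184768963190611], [-0.9954019338595863, -0.009981708117419719, -0.09526466066519601], [0.0951957326904441, 0.0071679436599698595, -0.9954327667206947]]
{'t': 0.1, 'joint_positions': array([-1.30549862e+00,  5.28408137e-01,  1.43377230e+00, -1.89261055e-05,
        1.18140401e+00, -1.78492704e-01]), 'joint_vel': array([-0.00078624, -0.00310963, -0.00133328, -0.00141368,  0.00208181,
       -0.00087356]), 'tau': array([-5.23793369e-04, -4.40984094e+01, -1.77151108e+01,  6.36386708e-02,
        5.34227653e-02, -4.27892883e-05]), 'position': array([ 0.26820295, -0.56379486,  0.22164862]), 'tcp_rot': array([-2.65474683e+00,  1.67736225e+00,  2.32382058e-03]), 'ft_force': array([-0.63891772, -0.54132843,  0.94185691]), 'moment': array([-0.02771196, -0.05934384, -0.02860764]), 'width': 1.0016587083755266} 0.0187
```

View pics/top0.png

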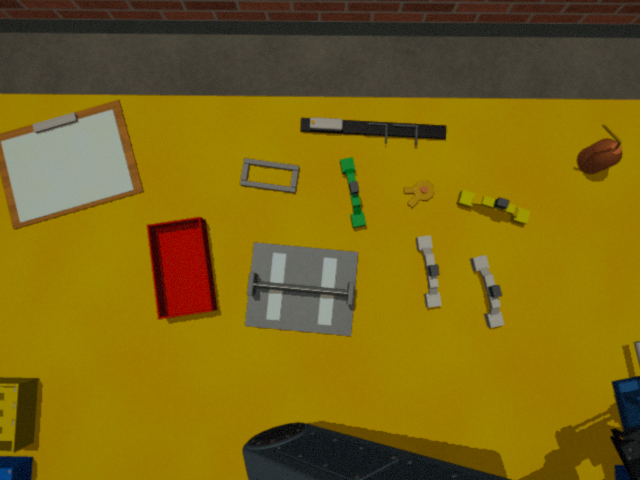

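View pics/scene0.png

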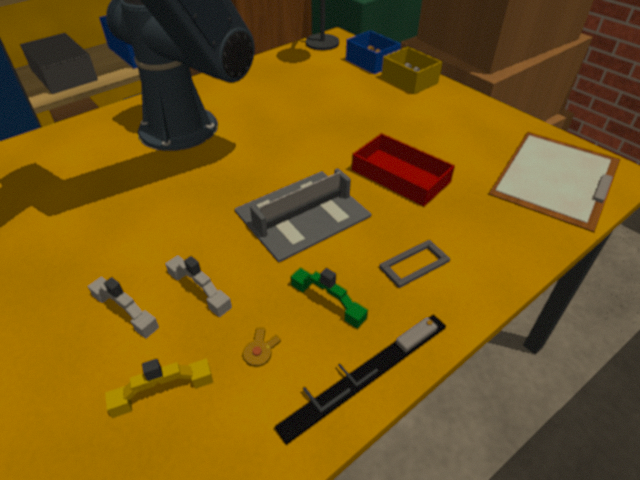

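The two white levers are to the right of the balance in the top view, at about (429,271) and (488,291). The tray is at (182,268), the balance at (302,289), the bezel at (270,175) and the rotor at (421,192). I'll enlarge these areas.

```bash
python3 - <<'E'
import cv2
a=cv2.imread('pics/top0.png')
cv2.imwrite('pics/c1.png',cv2.resize(a[225:335,405:515],None,fx=5.4,fy=5.4,interpolation=cv2.INTER_CUBIC))
cv2.imwrite('pics/c2.png',cv2.resize(a[210:345,140:370],None,fx=3.4,fy=3.4,interpolation=cv2.INTER_CUBIC))
E
```

```text
(no output)
```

View pics/c1.png

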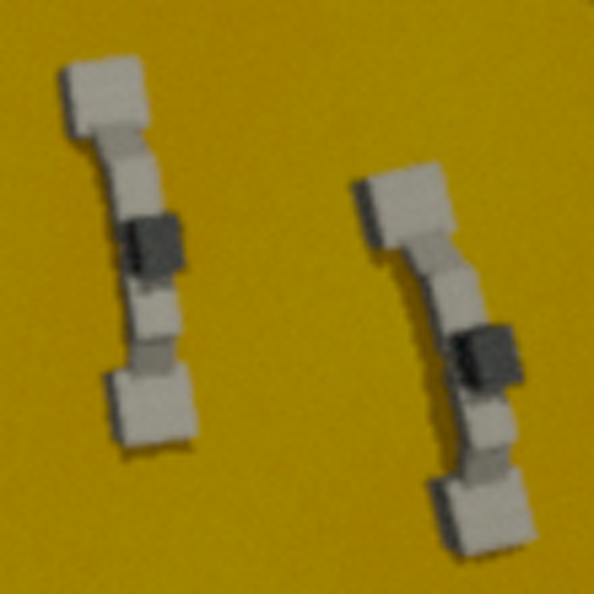

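View pics/c2.png

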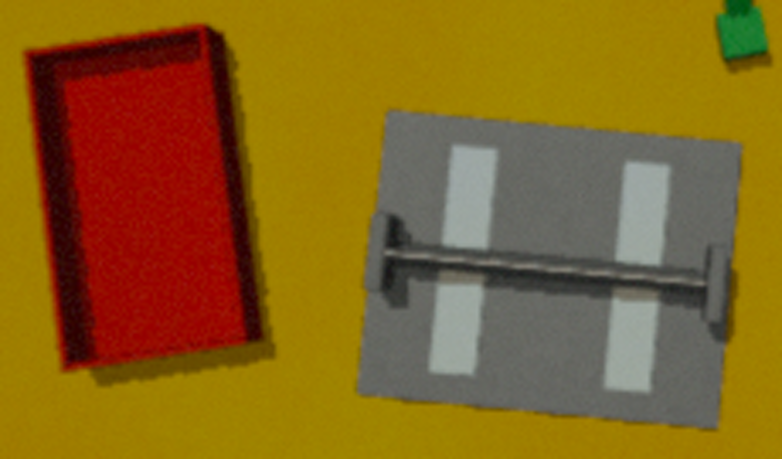

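```bash
cat > m.py <<'E'
from h import *
f=load('top0')
def P(c,s,off,z): return back(f,((c[0]+.5)/s-.5+off[0],(c[1]+.5)/s-.5+off[1]),z)*1000
o1=(405,225);o2=(140,210)
for n,top,e1,e2 in(('L1',(160,243),(107,96),(153,405)),('L2',(495,357),(410,205),(489,512))):
    a=P(top,5.4,o1,.082);b=P(e1,5.4,o1,.03);c=P(e2,5.4,o1,.03);d=b-c
    print(n,a.round(1),'len',np.linalg.norm(d).round(1),'ang',np.degrees(np.arctan2(d[1],d[0])).round(1),'mid@.03',((b+c)/2).round(1))
pl=np.array([P(c,3.4,o2,.010) for c in((388,110),(742,143),(717,428),(357,394))])
print(pl.round(1),pl.mean(0)); 
d=(pl[0]-pl[1])+(pl[3]-pl[2]);print('bal y ang',np.degrees(np.arctan2(d[1],d[0])),np.linalg.norm(d)/2)
d=(pl[0]-pl[3])+(pl[1]-pl[2]);print('bal x ang',np.degrees(np.arctan2(d[1],d[0])),np.linalg.norm(d)/2)
a=P((390,253),3.4,o2,.074);b=P((706,285),3.4,o2,.074);print('crest',a,b,(a+b)/2,np.degrees(np.arctan2(*(a-b)[1::-1])))
t=np.array([P(c,3.4,o2,.050) for c in((25,50),(207,26),(263,342),(63,370))]);print('tray',t.round(1),t.mean(0))
d=(t[0]-t[3])+(t[1]-t[2]);print(np.degrees(np.arctan2(d[1],d[0])),np.linalg.norm(d)/2)
a=cv2.imread('pics/scene0.png')
cv2.imwrite('pics/c3.png',cv2.resize(a[235:345,80:240],None,fx=5,fy=5,interpolation=cv2.INTER_CUBIC))
cv2.imwrite('pics/c4.png',cv2.resize(a[160:265,225:385],None,fx=5,fy=5,interpolation=cv2.INTER_CUBIC))
E
python3 m.py
```

```text
L1 [ 539.7 -236.4   82. ] len 127.7 ang 7.9 mid@.03 [ 539.  -235.6   30. ]
L2 [ 496.8 -365.8   82. ] len 127.9 ang 13.3 mid@.03 [ 496.3 -365.5   30. ]
[[601.1 156.9  10. ]
 [581.4 -80.   10. ]
 [393.7 -64.3  10. ]
 [413.1 172.8  10. ]] [497.32313278  46.34478514  10.        ]
bal y ang 85.27676518751629 237.83231279565908
bal x ang -4.790996692658076 188.54662092684913
crest [505.37427851 143.61679093  74.        ] [487.60698904 -53.82377785  74.        ] [496.49063378  44.89650654  74.        ] 84.85791529175056
tray [[634.  387.1  50. ]
 [650.9 269.6  50. ]
 [448.3 226.7  50. ]
 [429.2 353.5  50. ]] [540.60842092 309.24448424  50.        ]
10.629641477672761 207.26229875424443
```

```bash
sleep 1
```

```text
(no output)
```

View pics/c3.png

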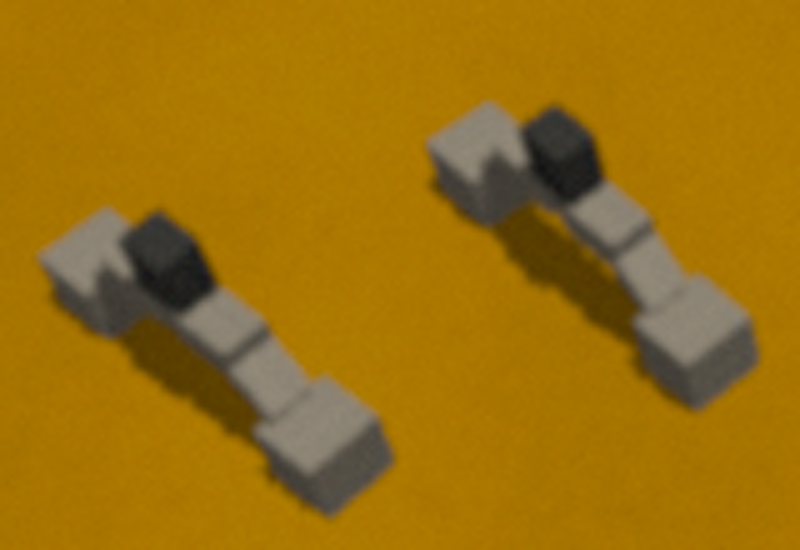

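View pics/c4.png

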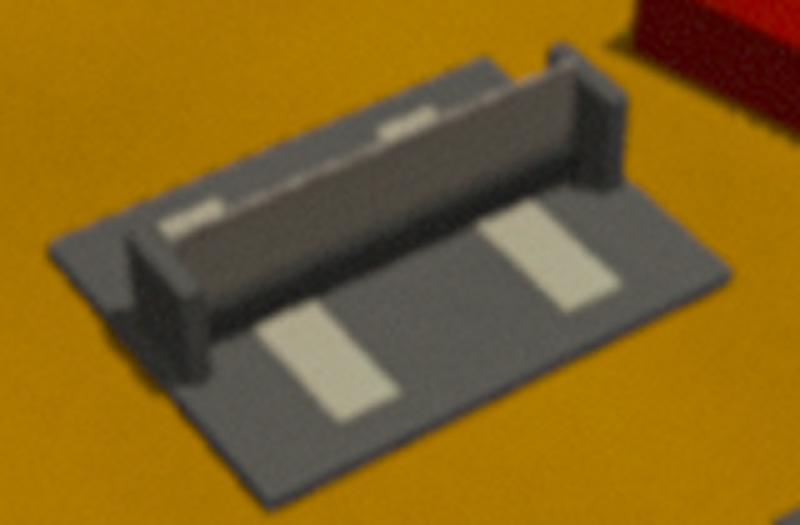

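```bash
python3 - <<'E'
from h import *
f=load('scene0')
def P(c,s,off,z): return back(f,((c[0]+.5)/s-.5+off[0],(c[1]+.5)/s-.5+off[1]),z)*1000
o=(225,160)
pl=np.array([P(c,5,o,.010) for c in((50,248),(488,57),(733,272),(270,505))]);print(pl.round(1),pl.mean(0))
print('crest',P((180,233),5,o,.074),P((578,65),5,o,.074))
print(P((561,130),5,(80,235),.082),P((166,240),5,(80,235),.082))
E
```

```text
[[397.6 -65.3  10. ]
 [415.3 173.2  10. ]
 [602.  156.7  10. ]
 [583.8 -80.6  10. ]] [499.69204177  45.97402808  10.        ]
crest [489.60299787 -52.32839237  74.        ] [509.26214925 145.55121267  74.        ]
[ 540.19995288 -235.67778127   82.        ] [ 498.91100561 -365.49094195   82.        ]
```

Request:
jog_arm(commands=[{"slide": [30,36,-10],"turn": -1.9},{"slide": [30,36,-10],"turn": -1.9},{"slide": [30,36,-10],"turn": -1.9},{"slide": [30,36,-10],"turn": -1.9},{"slide": [30,36,-10],"turn": -1.9},{"slide": [30,36,-10],"turn": -1.9},{"slide": [30,36,-10],"turn": -1.9},{"slide": [30,36,-10],"turn": -1.9},{"slide": [30,36,-10],"turn": -1.9},{"slide": [0,0,0],"turn": 0}], gripper=60)

```text
t: 1.35
position: [0.5427, -0.229, 0.1251]
tcp_rot: [-2.362, 2.07, 0.009]
ft_force: [-0.3, -0.6, 0.9]
width: 0.692
```

```bash
cat >> h.py <<'E'
def st():
    s=arm.observe(); r=np.array(s['tcp_rot']); R=cv2.Rodrigues(r)[0]
    print('t',round(s['t'],2),'pos',(s['position']*1000).round(1),'jaw',np.degrees(np.arctan2(R[1,0],R[0,0])).round(2)%180,'tilt',R[:,2].round(3),'F',s['ft_force'].round(2),'M',s['moment'].round(3),'w',round(s['width']*87,1)); return s
E
python3 -c "
from h import *
st();print(arm.observe()['joint_positions'])"
```

```text
t 1.35 pos [ 542.7 -229.   125.1] jaw 97.54 tilt [-0.004  0.004 -1.   ] F [-0.31 -0.6   0.92] M [-0.057  0.024  0.004] w 60.2
[-5.89488028e-01  6.07370221e-01  1.60780163e+00  1.44701111e-03
  9.32229557e-01  8.48847419e-01]
```

Request:
jog_arm(commands=[{"slide": [-2.8,-7.1,0],"turn": 0.4},{"slide": [0,0,-25],"turn": 0},{"slide": [0,0,-25],"turn": 0},{"slide": [0,0,-15],"turn": 0},{"slide": [0,0,0],"turn": 0}])

```text
t: 1.98
position: [0.5374, -0.2432, 0.0597]
tcp_rot: [2.365, -2.066, -0.004]
ft_force: [-0.3, -0.3, -1.1]
width: 0.69
```

```bash
python3 -c "
from h import *
st();a=grab('scene','s1')['color'][:,:,::-1]
cv2.imwrite('pics/s1c.png',cv2.resize(a[150:330,80:320],None,fx=3.3,fy=3.3,interpolation=cv2.INTER_CUBIC))"
```

```text
t 1.98 pos [ 537.4 -243.2   59.7] jaw 97.72 tilt [-0.003  0.001 -1.   ] F [-0.33 -0.29 -1.1 ] M [ 0.011 -0.012 -0.001] w 60.0
```

View pics/s1c.png

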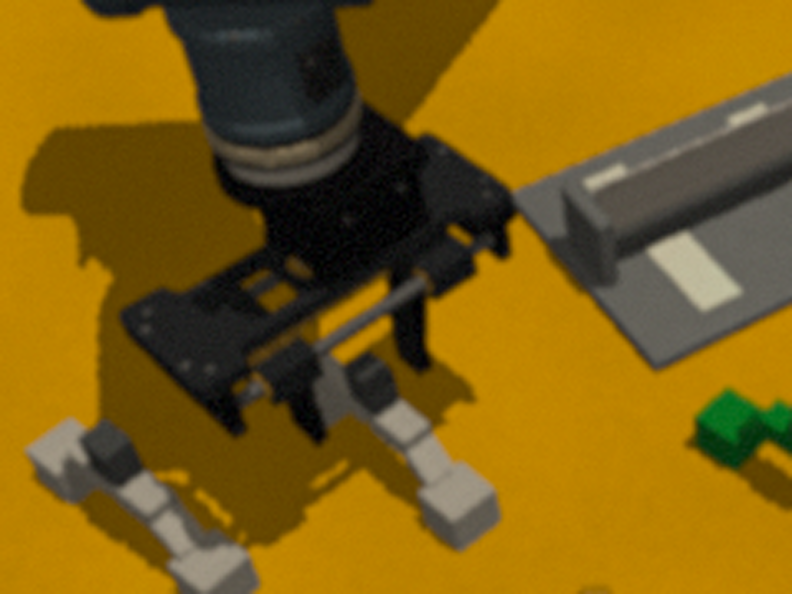

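Request:
jog_arm(commands=[{"slide": [2.5,7.1,-6.5],"turn": 0.2},{"slide": [0,0,0],"turn": 0},{"slide": [0,0,0],"turn": 0}])

```text
t: 2.4
position: [0.5417, -0.237, 0.0555]
tcp_rot: [2.369, -2.062, 0.004]
ft_force: [-0.2, -0.4, 0.0]
width: 0.691
```

Request:
jog_arm(commands=[{"slide": [-1.8,0.8,-2],"turn": 0},{"slide": [0,0,0],"turn": 0},{"slide": [0,0,0],"turn": 0}])

```text
t: 2.78
position: [0.5402, -0.236, 0.054]
tcp_rot: [2.37, -2.061, 0.006]
ft_force: [0.2, -0.4, 0.3]
width: 0.693
```

```bash
python3 -c "
from h import *
st()"
```

```text
t 2.77 pos [ 540.2 -236.    54. ] jaw 97.97 tilt [ 0.003 -0.003 -1.   ] F [ 0.17 -0.43  0.32] M [-0.01  -0.     0.018] w 60.3
```

Excellent. I'll close and lift.

Request:
jog_arm(commands=[{"slide": [0,0,0],"turn": 0},{"slide": [0,0,0],"turn": 0},{"slide": [0,0,0],"turn": 0},{"slide": [0,0,0],"turn": 0},{"slide": [0,0,0],"turn": 0},{"slide": [0,0,0],"turn": 0}], gripper=0)

```text
t: 3.52
position: [0.5403, -0.2364, 0.054]
tcp_rot: [2.37, -2.061, 0.007]
ft_force: [0.3, 0.5, -0.4]
width: 0.205
```

```bash
python3 -c "
from h import *
st()"
```

```text
t 3.52 pos [ 540.3 -236.4   54. ] jaw 97.97 tilt [ 0.003 -0.003 -1.   ] F [ 0.27  0.47 -0.35] M [ 0.082 -0.006 -0.026] w 17.8
```

Request:
jog_arm(commands=[{"slide": [0,0,20],"turn": 0},{"slide": [0,0,35],"turn": 0},{"slide": [0,15,35],"turn": 0},{"slide": [-3,30,10],"turn": -1.5},{"slide": [-4,40,0],"turn": -2},{"slide": [-5,40,0],"turn": -2},{"slide": [-5,40,0],"turn": -2},{"slide": [-5,40,0],"turn": -2},{"slide": [-5,40,0],"turn": -2},{"slide": [-5,40,0],"turn": -1},{"slide": [-3,25,0],"turn": -0.5},{"slide": [0,0,0],"turn": 0}])

```text
t: 5.03
position: [0.4952, 0.0851, 0.1495]
tcp_rot: [2.105, -2.323, -0.02]
ft_force: [0.1, 0.1, -3.2]
width: 0.203
```

Request:
jog_arm(commands=[{"slide": [0,0,0],"turn": 0},{"slide": [0,0,0],"turn": 0},{"slide": [0,0,0],"turn": 0}])

```text
t: 5.4
position: [0.4953, 0.083, 0.1489]
tcp_rot: [2.102, -2.324, -0.02]
ft_force: [0.2, -0.8, -3.6]
width: 0.204
```

```bash
python3 -c "
from h import *
st()
for n in('scene','top'):
  a=grab(n,n+'2')['color'][:,:,::-1]
  x0,y0=(200,60) if n=='scene' else (220,190)
  cv2.imwrite('pics/%s2c.png'%n,cv2.resize(a[y0:y0+180,x0:x0+240],None,fx=3.3,fy=3.3,interpolation=cv2.INTER_CUBIC))"
```

```text
t 5.4 pos [495.3  83.  148.9] jaw 84.26 tilt [-0.014  0.004 -1.   ] F [ 0.18 -0.78 -3.61] M [ 0.067 -0.016  0.006] w 17.7
```

View pics/scene2c.png

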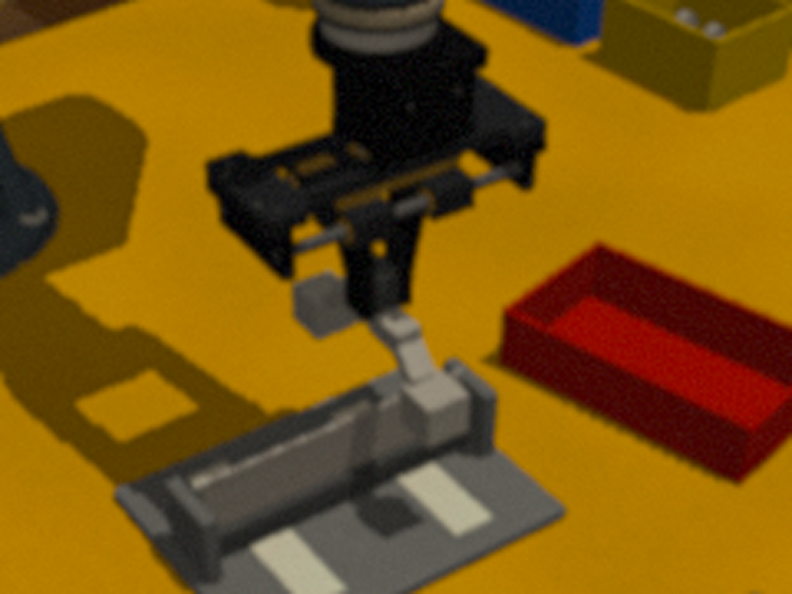

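View pics/top2c.png

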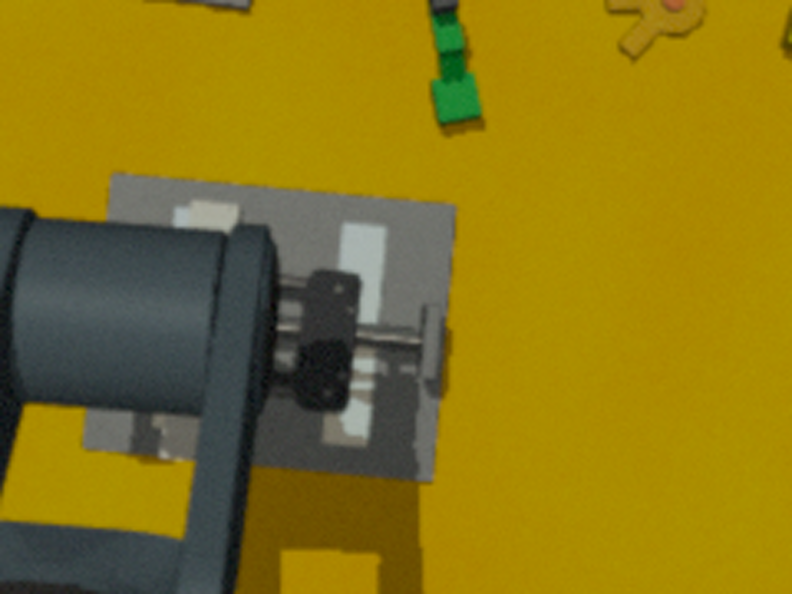

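```bash
python3 -c "
from h import *
f=load('scene2')
o=np.array([495.3,83,140.9]);a=np.radians(84.26-90)
X=np.array([np.cos(a),np.sin(a),0]);Y=np.array([-X[1],X[0],0]);
for x in(-79,-49,49,79):
  for y in(-15,15):
    p=proj(f,(o+X*x+Y*y-[0,0,46])/1000);print(x,y,((p-[200,60])*3.3).round())
"
python3 -c "
import cv2
a=cv2.imread('pics/scene2.png');cv2.imwrite('pics/s2d.png',cv2.resize(a[130:210,270:370],None,fx=7,fy=7,interpolation=cv2.INTER_CUBIC))"
```

```text
-79 -15 [292. 321.]
-79 15 [330. 306.]
-49 -15 [316. 343.]
-49 15 [354. 328.]
49 -15 [400. 422.]
49 15 [439. 405.]
79 -15 [427. 448.]
79 15 [467. 430.]
```

View pics/s2d.png

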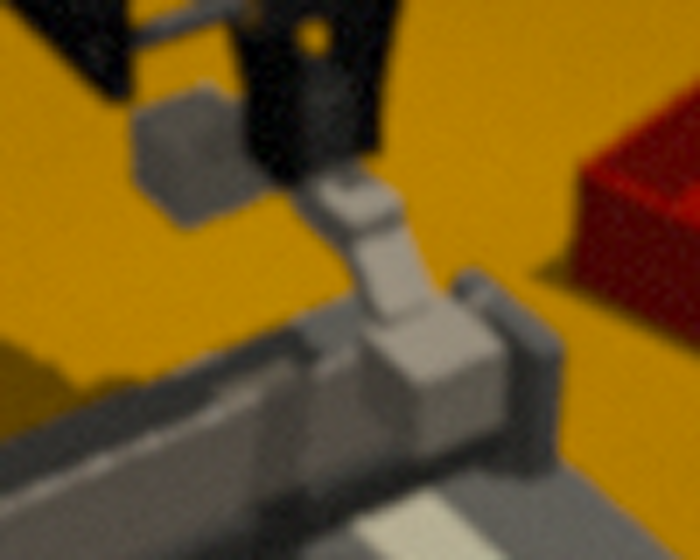

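Request:
jog_arm(commands=[{"slide": [8,21,0],"turn": 0.8},{"slide": [0,0,-15],"turn": 0},{"slide": [0,0,-15],"turn": 0},{"slide": [0,0,-10],"turn": 0},{"slide": [0,0,0],"turn": 0},{"slide": [0,0,0],"turn": 0},{"slide": [0,0,0],"turn": 0}])

```text
t: 6.38
position: [0.503, 0.1015, 0.1065]
tcp_rot: [2.114, -2.311, -0.02]
ft_force: [0.3, 1.0, -3.5]
width: 0.205
```

```bash
python3 -c "
from h import *
st()
a=grab('scene','s3')['color'][:,:,::-1]
cv2.imwrite('pics/s3c.png',cv2.resize(a[120:230,250:400],None,fx=5,fy=5,interpolation=cv2.INTER_CUBIC))"
```

```text
t 6.38 pos [503.  101.5 106.5] jaw 84.91 tilt [-0.016  0.003 -1.   ] F [ 0.29  0.95 -3.48] M [-0.004  0.015 -0.016] w 17.8
```

View pics/s3c.png

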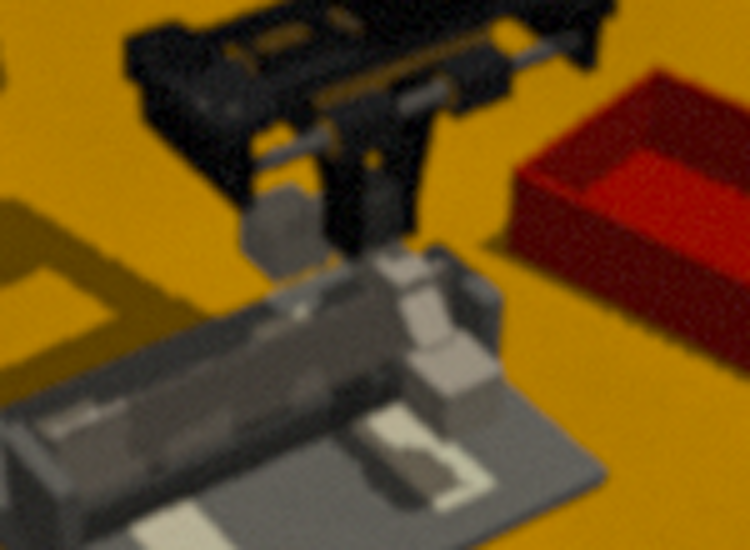

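Request:
jog_arm(commands=[{"slide": [0,2,-8],"turn": 0.2},{"slide": [0,0,-8],"turn": 0},{"slide": [0,0,-3],"turn": 0},{"slide": [0,0,0],"turn": 0},{"slide": [0,0,0],"turn": 0}])

```text
t: 7.05
position: [0.5034, 0.1038, 0.0866]
tcp_rot: [2.119, -2.307, -0.018]
ft_force: [0.3, 0.1, -3.3]
width: 0.204
```

```bash
python3 -c "
from h import *
st()"
```

```text
t 7.05 pos [503.4 103.8  86.6] jaw 85.14 tilt [-0.014  0.003 -1.   ] F [ 0.25  0.05 -3.28] M [ 0.067  0.001 -0.021] w 17.8
```

Request:
jog_arm(commands=[{"slide": [0,0,-2.5],"turn": 0},{"slide": [0,0,-1],"turn": 0},{"slide": [0,0,0],"turn": 0},{"slide": [0,0,0],"turn": 0}])

```text
t: 7.55
position: [0.5029, 0.1038, 0.0833]
tcp_rot: [2.119, -2.307, -0.019]
ft_force: [-0.2, 0.8, -4.0]
width: 0.207
```

```bash
python3 -c "
from h import *
st()"
```

```text
t 7.55 pos [502.9 103.8  83.3] jaw 85.14 tilt [-0.015  0.003 -1.   ] F [-0.2   0.76 -4.  ] M [ 0.022  0.071 -0.035] w 18.0
```

Request:
jog_arm(commands=[{"slide": [0,0,-1],"turn": 0},{"slide": [0,0,0],"turn": 0},{"slide": [0,0,0],"turn": 0}])

```text
t: 7.92
position: [0.5029, 0.1038, 0.0831]
tcp_rot: [2.119, -2.307, -0.019]
ft_force: [-0.8, -0.0, -2.4]
width: 0.204
```

Request:
jog_arm(commands=[{"slide": [0,0,-0.7],"turn": 0},{"slide": [0,0,0],"turn": 0},{"slide": [0,0,0],"turn": 0}])

```text
t: 8.3
position: [0.503, 0.1038, 0.083]
tcp_rot: [2.119, -2.307, -0.018]
ft_force: [-2.0, 0.2, 0.8]
width: 0.205
```

```bash
python3 -c "
from h import *
st()"
```

```text
t 8.3 pos [503.  103.8  83. ] jaw 85.15 tilt [-0.015  0.003 -1.   ] F [-2.05  0.2   0.8 ] M [0.038 0.221 0.022] w 17.9
```

Request:
jog_arm(commands=[{"slide": [0,0,0],"turn": 0},{"slide": [0,0,0],"turn": 0},{"slide": [0,0,0],"turn": 0},{"slide": [0,0,0],"turn": 0}], gripper=50)

```text
t: 8.8
position: [0.5052, 0.1037, 0.0832]
tcp_rot: [2.122, -2.309, -0.013]
ft_force: [0.2, 0.2, -0.2]
width: 0.539
```

```bash
python3 -c "
from h import *
st()
a=grab('scene','s4')['color'][:,:,::-1]
cv2.imwrite('pics/s4c.png',cv2.resize(a[120:230,250:400],None,fx=5,fy=5,interpolation=cv2.INTER_CUBIC))"
```

```text
t 8.8 pos [505.2 103.7  83.2] jaw 85.14 tilt [-0.01   0.003 -1.   ] F [ 0.18  0.19 -0.22] M [ 0.014  0.019 -0.013] w 46.9
```

View pics/s4c.png

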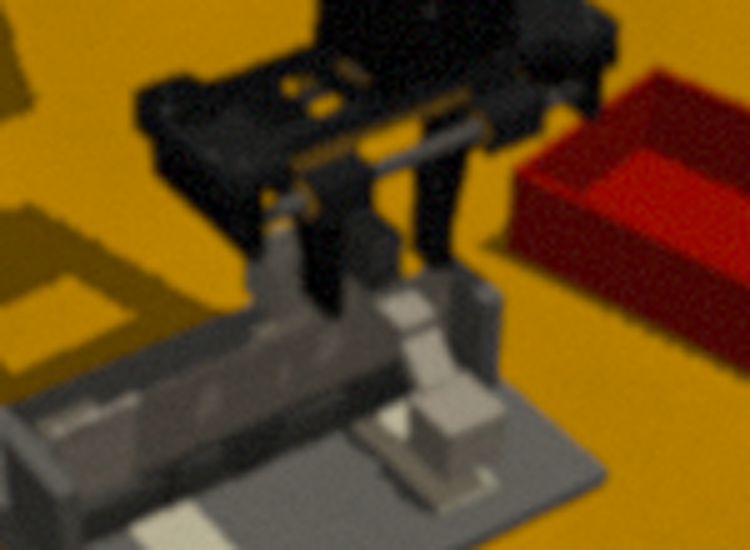

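Request:
jog_arm(commands=[{"slide": [-2,0,15],"turn": 0},{"slide": [0,0,25],"turn": 0},{"slide": [0,-10,35],"turn": 0},{"slide": [0,-35,20],"turn": 0},{"slide": [0,-50,0],"turn": 2.5},{"slide": [0,-50,0],"turn": 2.5},{"slide": [0,-50,0],"turn": 2.5},{"slide": [0,-50,0],"turn": 2.5},{"slide": [0,-50,0],"turn": 2.5},{"slide": [0,-50,0],"turn": 2.5},{"slide": [0,-50,0],"turn": 2.5},{"slide": [0,-20,0],"turn": 0}], gripper=60)

```text
t: 10.35
position: [0.5022, -0.3227, 0.1941]
tcp_rot: [2.466, -1.944, 0.011]
ft_force: [-0.0, -0.4, -0.5]
width: 0.689
```

Request:
jog_arm(commands=[{"slide": [0,0,0],"turn": 0},{"slide": [0,0,0],"turn": 0}])

```text
t: 10.6
position: [0.5016, -0.3216, 0.1946]
tcp_rot: [2.465, -1.947, 0.008]
ft_force: [-0.1, 0.5, -0.3]
width: 0.694
```

```bash
python3 -c "
from h import *
st()
a=grab('scene','s5')['color'][:,:,::-1]
cv2.imwrite('pics/s5c.png',cv2.resize(a[120:330,80:400],None,fx=2.5,fy=2.5,interpolation=cv2.INTER_CUBIC))"
```

```text
t 10.6 pos [ 501.6 -321.6  194.6] jaw 103.41 tilt [ 0.004 -0.004 -1.   ] F [-0.12  0.46 -0.34] M [0.022 0.013 0.002] w 60.4
```

View pics/s5c.png

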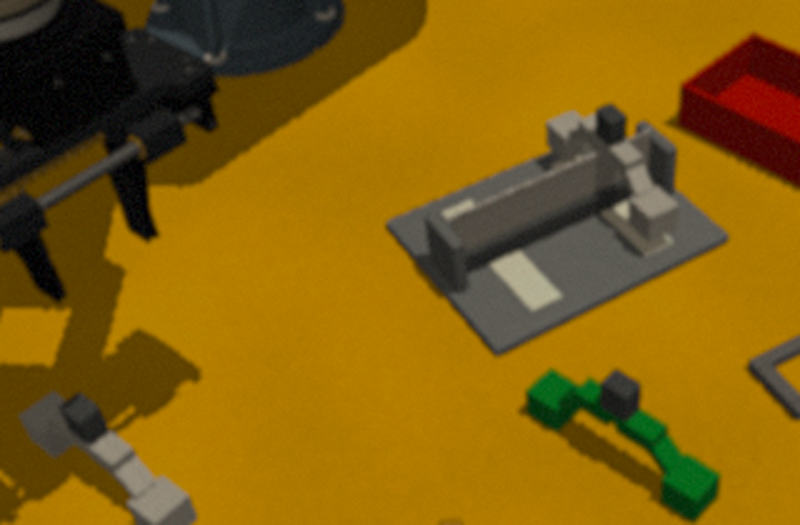

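Request:
jog_arm(commands=[{"slide": [-3.8,-40,-30],"turn": 0},{"slide": [0,-4,-40],"turn": 0},{"slide": [0,0,-30],"turn": 0},{"slide": [0,0,0],"turn": 0},{"slide": [0,0,0],"turn": 0}])

```text
t: 11.28
position: [0.5006, -0.3583, 0.0953]
tcp_rot: [-2.475, 1.934, -0.01]
ft_force: [0.0, 0.2, 0.8]
width: 0.689
```

Request:
jog_arm(commands=[{"slide": [-2.8,-7.3,0],"turn": 0},{"slide": [0,0,-20],"turn": 0},{"slide": [0,0,-18],"turn": 0},{"slide": [0,0,-3],"turn": 0},{"slide": [0,0,0],"turn": 0},{"slide": [0,0,0],"turn": 0}])

```text
t: 12.02
position: [0.5009, -0.369, 0.0594]
tcp_rot: [2.476, -1.932, 0.029]
ft_force: [-0.4, -0.1, 0.5]
width: 0.69
```

```bash
python3 -c "
from h import *
st()"
```

```text
t 12.03 pos [ 500.9 -369.    59.4] jaw 104.08 tilt [ 0.014 -0.012 -1.   ] F [-0.37 -0.1   0.46] M [ 0.051  0.005 -0.035] w 60.0
```

Request:
jog_arm(commands=[{"slide": [-3,3.4,-6],"turn": -0.7},{"slide": [0,0,0],"turn": 0},{"slide": [0,0,0],"turn": 0},{"slide": [0,0,0],"turn": 0}])

```text
t: 12.52
position: [0.4979, -0.3656, 0.0539]
tcp_rot: [2.463, -1.947, 0.031]
ft_force: [0.1, -0.5, 0.1]
width: 0.691
```

```bash
python3 -c "
from h import *
st()"
```

```text
t 12.53 pos [ 497.9 -365.6   53.9] jaw 103.34 tilt [ 0.015 -0.013 -1.   ] F [ 0.12 -0.53  0.07] M [ 0.041 -0.011 -0.028] w 60.1
```

Request:
jog_arm(commands=[{"slide": [0,0,0],"turn": 0},{"slide": [0,0,0],"turn": 0},{"slide": [0,0,0],"turn": 0},{"slide": [0,0,0],"turn": 0},{"slide": [0,0,0],"turn": 0},{"slide": [0,0,0],"turn": 0}], gripper=0)

```text
t: 13.28
position: [0.4983, -0.3661, 0.0541]
tcp_rot: [2.463, -1.947, 0.033]
ft_force: [0.8, 0.6, -0.1]
width: 0.205
```

Request:
jog_arm(commands=[{"slide": [0,0,15],"turn": 0},{"slide": [0,0,30],"turn": 0},{"slide": [0,0,30],"turn": 0},{"slide": [0,20,20],"turn": -1},{"slide": [0,35,5],"turn": -2},{"slide": [0,40,0],"turn": -2.5},{"slide": [0,45,0],"turn": -2.5},{"slide": [0,45,0],"turn": -2.5},{"slide": [0,45,0],"turn": -2.5},{"slide": [0,45,0],"turn": -2.5},{"slide": [0,35,0],"turn": -1},{"slide": [0,20,0],"turn": 0}])

```text
t: 14.78
position: [0.495, -0.0263, 0.1636]
tcp_rot: [2.141, -2.296, 0.036]
ft_force: [-0.1, 0.2, -3.2]
width: 0.205
```

Request:
jog_arm(commands=[{"slide": [0,0,0],"turn": 0},{"slide": [0,0,0],"turn": 0},{"slide": [0,0,0],"turn": 0}])

```text
t: 15.15
position: [0.4947, -0.0259, 0.1648]
tcp_rot: [2.143, -2.294, 0.038]
ft_force: [0.3, -0.2, -3.1]
width: 0.203
```

```bash
python3 -c "
from h import *
st()
a=grab('scene','s6')['color'][:,:,::-1]
cv2.imwrite('pics/s6c.png',cv2.resize(a[100:270,200:400],None,fx=3.5,fy=3.5,interpolation=cv2.INTER_CUBIC))"
```

```text
t 15.15 pos [494.7 -25.9 164.8] jaw 86.1 tilt [ 0.015 -0.019 -1.   ] F [ 0.26 -0.19 -3.05] M [ 0.042 -0.042 -0.048] w 17.6
```

View pics/s6c.png

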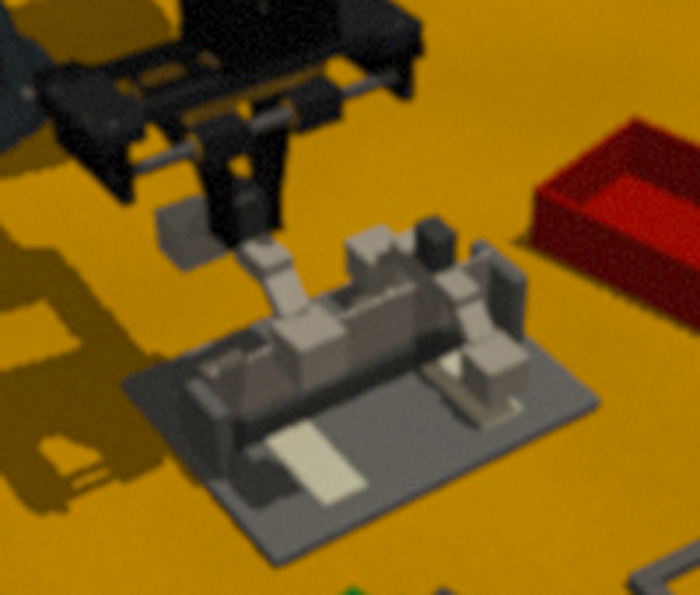

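```bash
python3 -c "
from h import *
f=load('s6')
o=np.array([503.,103.9,75.5]);a=np.radians(-4.9)
for th in(-.27,0,.27):
  X=np.array([np.cos(a),np.sin(a),0]);Y=np.array([-X[1],X[0],0]);Z=np.array([0,0,1.])
  X,Z=X*np.cos(th)-Z*np.sin(th),X*np.sin(th)+Z*np.cos(th)
  for l in((79,-15,-46),(79,15,-46),(49,-15,-46),(12,-9,36),(-79,-15,-46)):
    p=proj(f,(o+X*l[0]+Y*l[1]+Z*l[2])/1000);print(th,l,((p-[200,100])*3.5).round(), p.round(1))
"
python3 -c "
import cv2
a=cv2.imread('pics/s6.png');cv2.imwrite('pics/s6d.png',cv2.resize(a[155:230,290:360],None,fx=8,fy=8,interpolation=cv2.INTER_CUBIC))"
```

```text
-0.27 (79, -15, -46) [498. 390.] [342.4 211.5]
-0.27 (79, 15, -46) [539. 371.] [353.9 206. ]
-0.27 (49, -15, -46) [469. 374.] [334.1 206.8]
-0.27 (12, -9, 36) [423. 231.] [321.  165.9]
-0.27 (-79, -15, -46) [359. 311.] [302.5 188.8]
0 (79, -15, -46) [488. 410.] [339.3 217. ]
0 (79, 15, -46) [527. 391.] [350.6 211.6]
0 (49, -15, -46) [459. 382.] [331.  209.2]
0 (12, -9, 36) [433. 242.] [323.7 169. ]
0 (-79, -15, -46) [345. 276.] [298.7 178.9]
0.27 (79, -15, -46) [472. 419.] [334.9 219.7]
0.27 (79, 15, -46) [511. 400.] [346.  214.4]
0.27 (49, -15, -46) [445. 384.] [327.2 209.6]
0.27 (12, -9, 36) [442. 255.] [326.2 173. ]
0.27 (-79, -15, -46) [336. 241.] [296.1 168.9]
```

View pics/s6d.png

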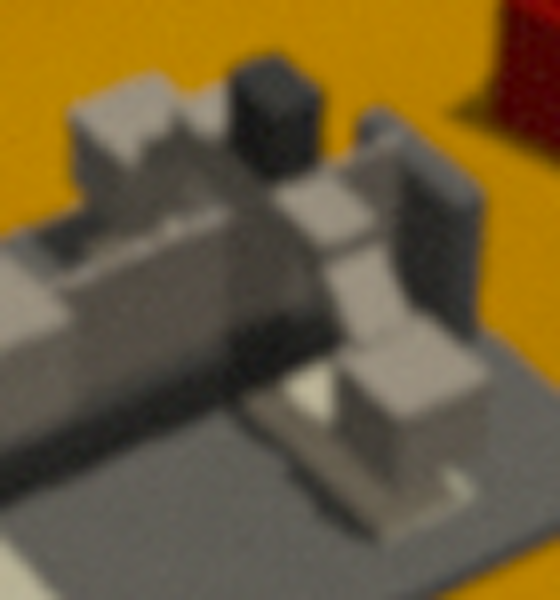

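Request:
jog_arm(commands=[{"slide": [-1.4,14.2,-10],"turn": -1},{"slide": [0,0,-15],"turn": 0},{"slide": [0,0,-15],"turn": 0},{"slide": [0,0,-12],"turn": 0},{"slide": [0,0,0],"turn": 0},{"slide": [0,0,0],"turn": 0},{"slide": [0,0,0],"turn": 0}])

```text
t: 16.08
position: [0.4959, -0.0162, 0.1123]
tcp_rot: [2.115, -2.322, 0.044]
ft_force: [-0.6, 0.2, -2.7]
width: 0.205
```

```bash
python3 -c "
from h import *
st()"
```

```text
t 16.07 pos [495.9 -16.2 112.3] jaw 84.66 tilt [ 0.019 -0.021 -1.   ] F [-0.55  0.21 -2.68] M [ 0.107  0.002 -0.07 ] w 17.9
```

Request:
jog_arm(commands=[{"slide": [-2.6,4.5,-6],"turn": 0.4},{"slide": [0,0,-8],"turn": 0},{"slide": [0,0,0],"turn": 0},{"slide": [0,0,0],"turn": 0},{"slide": [0,0,0],"turn": 0}])

```text
t: 16.7
position: [0.4935, -0.0112, 0.098]
tcp_rot: [-2.124, 2.313, -0.046]
ft_force: [-0.4, 0.3, -3.9]
width: 0.204
```

```bash
python3 -c "
from h import *
st()
a=grab('scene','s7')['color'][:,:,::-1]
cv2.imwrite('pics/s7c.png',cv2.resize(a[130:240,220:360],None,fx=5,fy=5,interpolation=cv2.INTER_CUBIC))"
```

```text
t 16.7 pos [493.5 -11.2  98. ] jaw 85.11 tilt [ 0.02  -0.021 -1.   ] F [-0.42  0.25 -3.87] M [ 0.065 -0.089 -0.022] w 17.8
```

View pics/s7c.png

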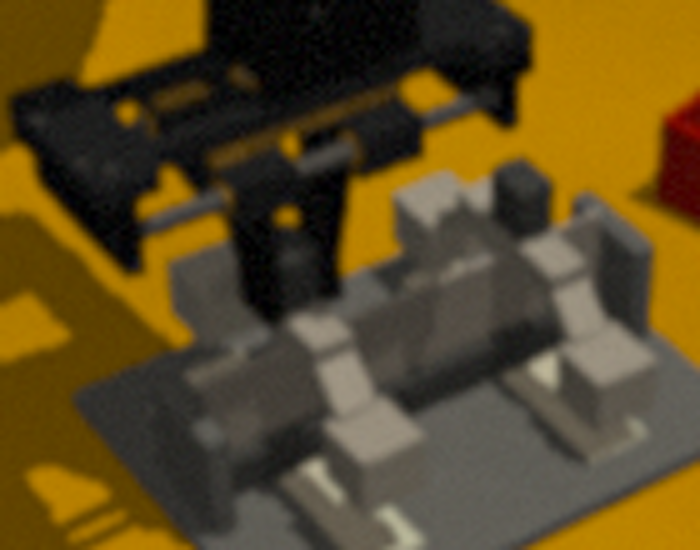

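The held lever is lined up with the blade, its near weight at about (375,450) in the crop. I'll lower it further.

Request:
jog_arm(commands=[{"slide": [0,0,-7],"turn": 0},{"slide": [0,0,-4],"turn": 0},{"slide": [0,0,0],"turn": 0},{"slide": [0,0,0],"turn": 0},{"slide": [0,0,0],"turn": 0}])

```text
t: 17.38
position: [0.4937, -0.0114, 0.0862]
tcp_rot: [-2.124, 2.313, -0.046]
ft_force: [-0.0, -0.2, -3.3]
width: 0.211
```

Request:
jog_arm(commands=[{"slide": [0,0,-2],"turn": 0},{"slide": [0,0,0],"turn": 0},{"slide": [0,0,0],"turn": 0}])

```text
t: 17.75
position: [0.4938, -0.0114, 0.0843]
tcp_rot: [-2.124, 2.313, -0.047]
ft_force: [-0.9, 0.1, -3.8]
width: 0.205
```

```bash
python3 -c "
from h import *
st()"
```

```text
t 17.75 pos [493.8 -11.4  84.3] jaw 85.1 tilt [ 0.021 -0.021 -1.   ] F [-0.92  0.13 -3.83] M [ 0.091 -0.001  0.028] w 17.8
```

Request:
jog_arm(commands=[{"slide": [-0.5,0,-1],"turn": 0},{"slide": [0,0,0],"turn": 0},{"slide": [0,0,0],"turn": 0}])

```text
t: 18.12
position: [0.4939, -0.0115, 0.0835]
tcp_rot: [-2.123, 2.312, -0.049]
ft_force: [-0.1, 0.1, -2.8]
width: 0.204
```

Request:
jog_arm(commands=[{"slide": [0,0,-0.8],"turn": 0},{"slide": [0,0,0],"turn": 0},{"slide": [0,0,0],"turn": 0}])

```text
t: 18.5
position: [0.494, -0.0115, 0.0831]
tcp_rot: [-2.123, 2.312, -0.05]
ft_force: [0.2, -0.2, -2.4]
width: 0.204
```

```bash
python3 -c "
from h import *
st()"
```

```text
t 18.5 pos [494.  -11.5  83.1] jaw 85.1 tilt [ 0.023 -0.022 -0.999] F [ 0.22 -0.23 -2.43] M [0.05  0.007 0.009] w 17.7
```

Request:
jog_arm(commands=[{"slide": [0,0,-0.8],"turn": 0},{"slide": [0,0,0],"turn": 0},{"slide": [0,0,0],"turn": 0}])

```text
t: 18.88
position: [0.494, -0.0116, 0.0831]
tcp_rot: [-2.123, 2.312, -0.05]
ft_force: [-0.1, -0.9, -1.1]
width: 0.209
```

Request:
jog_arm(commands=[{"slide": [0,0,0],"turn": 0},{"slide": [0,0,0],"turn": 0},{"slide": [0,0,0],"turn": 0},{"slide": [0,0,0],"turn": 0},{"slide": [0,0,0],"turn": 0}], gripper=50)

```text
t: 19.5
position: [0.4945, -0.0117, 0.083]
tcp_rot: [-2.123, 2.312, -0.051]
ft_force: [0.1, -0.4, -0.7]
width: 0.568
```

```bash
python3 -c "
from h import *
st()
a=grab('scene','s8')['color'][:,:,::-1]
cv2.imwrite('pics/s8c.png',cv2.resize(a[130:240,220:360],None,fx=5,fy=5,interpolation=cv2.INTER_CUBIC))"
```

```text
t 19.5 pos [494.5 -11.7  83. ] jaw 85.11 tilt [ 0.024 -0.022 -0.999] F [ 0.1  -0.39 -0.67] M [ 0.079  0.046 -0.006] w 49.4
```

View pics/s8c.png

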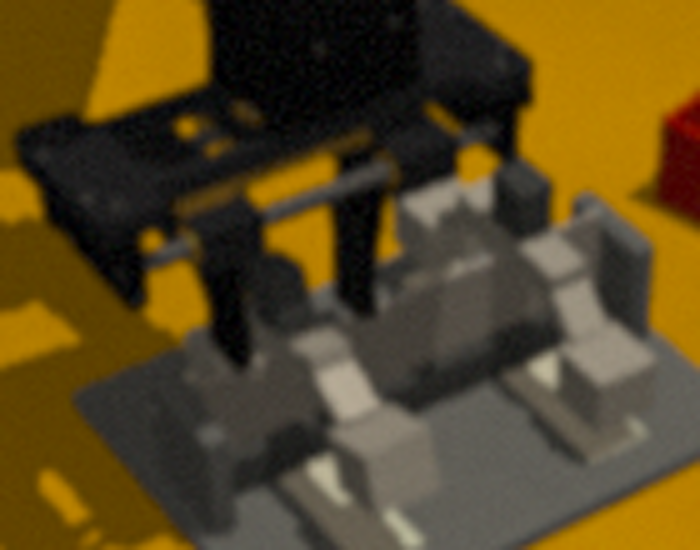

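Request:
jog_arm(commands=[{"slide": [0,0,0],"turn": 0},{"slide": [0,0,0],"turn": 0},{"slide": [0,0,0],"turn": 0},{"slide": [0,0,0],"turn": 0}])

```text
t: 20.05
position: [0.4945, -0.0117, 0.083]
tcp_rot: [-2.123, 2.312, -0.051]
ft_force: [-0.2, -0.5, 0.6]
width: 0.575
```

```bash
python3 -c "
from h import *
st()
f=grab('scene','s9');a=f['color'][:,:,::-1]
o=np.array([493.3,-11.7,75.5]);an=np.radians(-4.9);im=a.copy()
im=cv2.resize(a[130:240,220:360],None,fx=5,fy=5,interpolation=cv2.INTER_CUBIC)
for th,c in((-.27,(0,255,0)),(0,(255,0,255))):
  X=np.array([np.cos(an),np.sin(an),0]);Y=np.array([-X[1],X[0],0]);Z=np.array([0,0,1.])
  X,Z=X*np.cos(th)-Z*np.sin(th),X*np.sin(th)+Z*np.cos(th)
  for l in((79,-15,-46),(79,15,-46),(49,-15,-46),(12,-9,36),(12,9,36),(-79,-15,-46)):
    p=(proj(f,(o+X*l[0]+Y*l[1]+Z*l[2])/1000)-[220,130]+.5)*5; cv2.circle(im,tuple(int(v) for v in p),4,c,-1)
cv2.imwrite('pics/s9c.png',im)"
```

```text
t 20.05 pos [494.5 -11.7  83. ] jaw 85.11 tilt [ 0.024 -0.022 -0.999] F [-0.22 -0.52  0.6 ] M [ 0.111  0.008 -0.046] w 50.0
```

View pics/s9c.png

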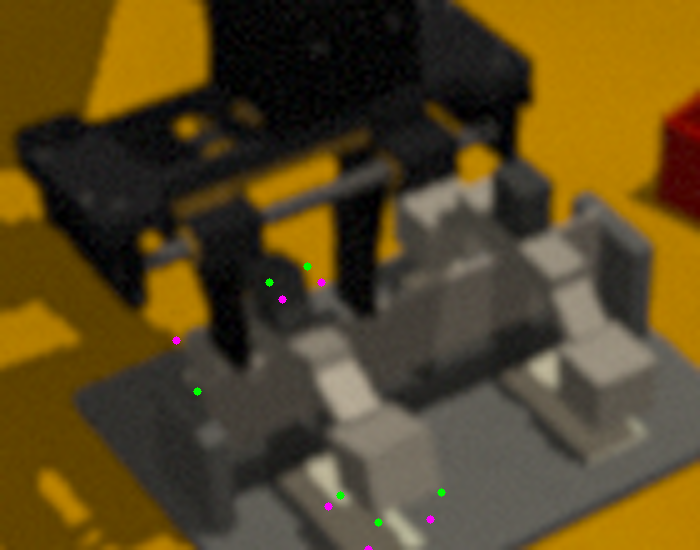

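Request:
jog_arm(commands=[{"slide": [-6,0.5,-1],"turn": 0},{"slide": [0,0,0],"turn": 0},{"slide": [0,0,0],"turn": 0}])

```text
t: 20.48
position: [0.4878, -0.0111, 0.0818]
tcp_rot: [-2.123, 2.312, -0.051]
ft_force: [0.5, -0.3, -0.0]
width: 0.574
```

Request:
jog_arm(commands=[{"slide": [0,0,0],"turn": 0},{"slide": [0,0,0],"turn": 0},{"slide": [0,0,0],"turn": 0},{"slide": [0,0,0],"turn": 0},{"slide": [0,0,0],"turn": 0}], gripper=0)

```text
t: 21.1
position: [0.4881, -0.0112, 0.0819]
tcp_rot: [-2.123, 2.311, -0.051]
ft_force: [0.2, 0.4, 0.3]
width: 0.206
```

Request:
jog_arm(commands=[{"slide": [0,0,10],"turn": 0},{"slide": [0,0,20],"turn": 0},{"slide": [0,0,40],"turn": 0},{"slide": [0,0,40],"turn": 0},{"slide": [0,0,40],"turn": 0},{"slide": [0,0,20],"turn": 0},{"slide": [0,0,0],"turn": 0},{"slide": [0,0,0],"turn": 0}])

```text
t: 22.1
position: [0.4824, -0.0097, 0.2566]
tcp_rot: [2.123, -2.313, 0.039]
ft_force: [0.3, 0.2, -2.9]
width: 0.204
```

```bash
python3 -c "
from h import *
st()
a=grab('scene','s10')['color'][:,:,::-1]
cv2.imwrite('pics/s10c.png',cv2.resize(a[60:280,200:470],None,fx=2.7,fy=2.7,interpolation=cv2.INTER_CUBIC))"
```

```text
t 22.1 pos [482.4  -9.7 256.6] jaw 85.11 tilt [ 0.016 -0.02  -1.   ] F [ 0.26  0.2  -2.93] M [0.029 0.046 0.015] w 17.8
```

View pics/s10c.png

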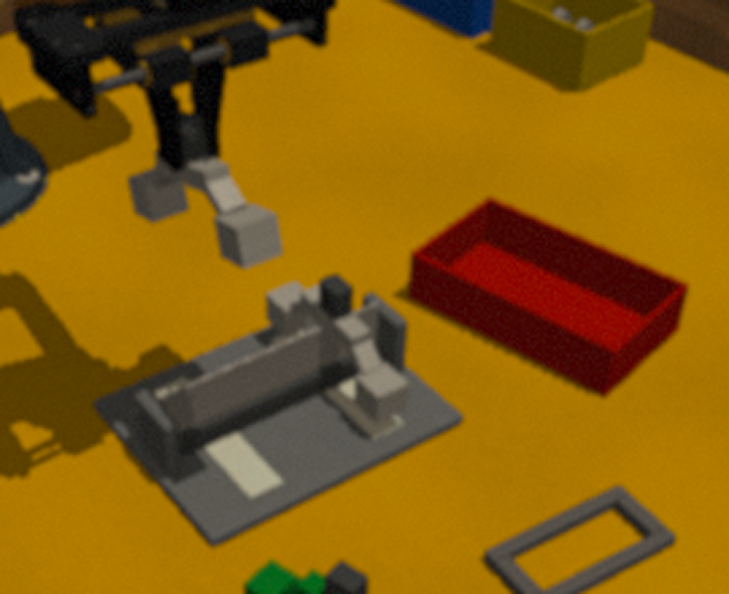

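```bash
python3 -c "
from h import *
f=load('s10')
t=np.array([back(f,((u+.5)/2.7-.5+200,(v+.5)/2.7-.5+60),.05)*1000 for u,v in((490,200),(687,289),(608,350),(411,256))])
print(t.round(1),t.mean(0))
a=f['color'][:,:,::-1]
cv2.imwrite('pics/tr.png',cv2.resize(a[125:210,345:460],None,fx=6,fy=6,interpolation=cv2.INTER_CUBIC))"
```

```text
[[432.6 351.   50. ]
 [636.9 382.7  50. ]
 [648.6 269.3  50. ]
 [451.3 234.8  50. ]] [542.3470825  309.43453266  50.        ]
```

View pics/tr.png

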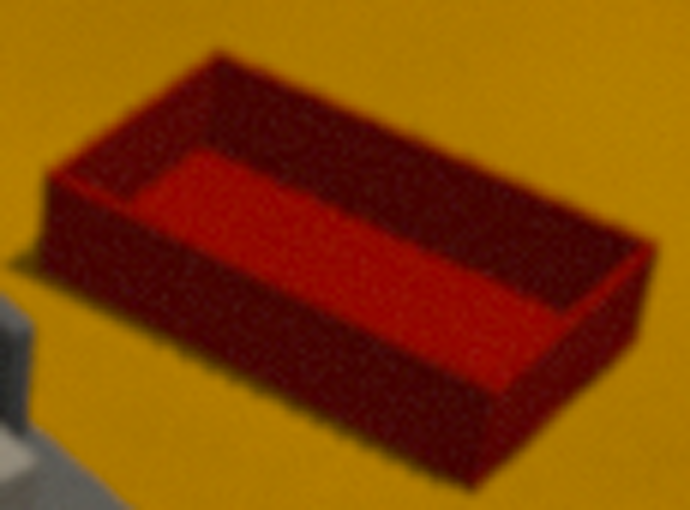

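Request:
jog_arm(commands=[{"slide": [4,25,0],"turn": 1},{"slide": [6,40,0],"turn": 2},{"slide": [7,45,0],"turn": 2},{"slide": [7,45,0],"turn": 2},{"slide": [7,45,0],"turn": 2},{"slide": [7,45,0],"turn": 2},{"slide": [7,40,0],"turn": 2},{"slide": [4,20,0],"turn": 1},{"slide": [0,0,0],"turn": 0},{"slide": [0,0,0],"turn": 0},{"slide": [0,0,0],"turn": 0}])

```text
t: 23.52
position: [0.5247, 0.2995, 0.2401]
tcp_rot: [2.373, -2.018, 0.015]
ft_force: [-0.2, 0.4, -2.4]
width: 0.208
```

```bash
python3 -c "
from h import *
st()"
```

```text
t 23.52 pos [524.7 299.5 240.1] jaw 99.26 tilt [-0.01  -0.026 -1.   ] F [-0.16  0.41 -2.38] M [ 0.048 -0.006  0.014] w 18.1
```

Request:
jog_arm(commands=[{"slide": [11.5,10,-20],"turn": 0},{"slide": [0,0,-35],"turn": 0},{"slide": [0,0,-35],"turn": 0},{"slide": [0,0,-20],"turn": 0},{"slide": [0,0,0],"turn": 0},{"slide": [0,0,0],"turn": 0},{"slide": [0,0,0],"turn": 0}])

```text
t: 24.4
position: [0.5401, 0.303, 0.1323]
tcp_rot: [2.367, -2.033, 0.023]
ft_force: [0.2, -1.1, -3.5]
width: 0.203
```

```bash
python3 -c "
from h import *
st()
a=grab('scene','s11')['color'][:,:,::-1]
cv2.imwrite('pics/s11c.png',cv2.resize(a[60:240,300:500],None,fx=3.3,fy=3.3,interpolation=cv2.INTER_CUBIC))"
```

```text
t 24.4 pos [540.1 303.  132.3] jaw 98.69 tilt [-0.003 -0.026 -1.   ] F [ 0.16 -1.14 -3.51] M [ 0.057 -0.041  0.051] w 17.7
```

View pics/s11c.png

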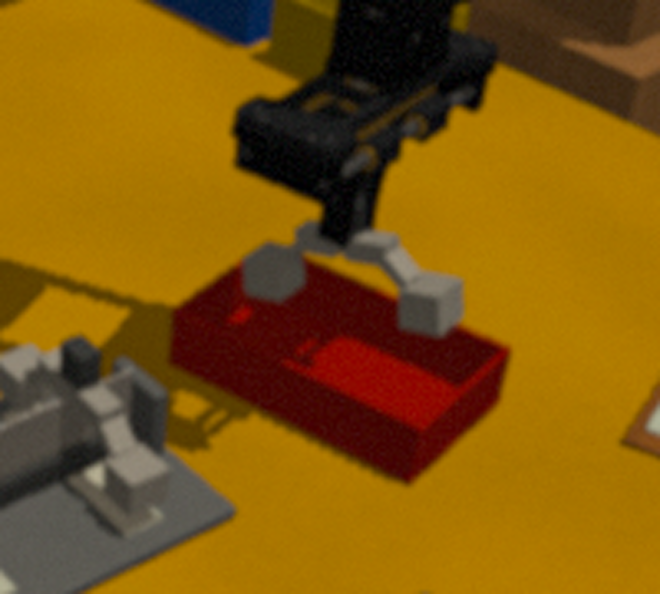

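Request:
jog_arm(commands=[{"slide": [-3.5,6.3,-10],"turn": 0.6},{"slide": [0,0,-15],"turn": 0},{"slide": [0,0,-13],"turn": 0},{"slide": [0,0,0],"turn": 0},{"slide": [0,0,0],"turn": 0}])

```text
t: 25.08
position: [0.5364, 0.3103, 0.0922]
tcp_rot: [2.38, -2.02, 0.024]
ft_force: [-0.6, -0.5, -2.5]
width: 0.206
```

Request:
jog_arm(commands=[{"slide": [0,0,-8],"turn": 0},{"slide": [0,0,-4],"turn": 0},{"slide": [0,0,0],"turn": 0}])

```text
t: 25.45
position: [0.537, 0.3104, 0.0798]
tcp_rot: [2.381, -2.02, 0.025]
ft_force: [0.8, -0.2, -2.0]
width: 0.202
```

```bash
python3 -c "
from h import *
st()"
```

```text
t 25.45 pos [537.  310.4  79.8] jaw 99.36 tilt [-0.    -0.025 -1.   ] F [ 0.85 -0.24 -2.02] M [0.046 0.005 0.074] w 17.6
```

Request:
jog_arm(commands=[{"slide": [0,0,-3],"turn": 0},{"slide": [0,0,-3],"turn": 0},{"slide": [0,0,0],"turn": 0}])

```text
t: 25.82
position: [0.538, 0.3107, 0.0747]
tcp_rot: [2.382, -2.022, 0.027]
ft_force: [-1.0, 0.5, -0.9]
width: 0.205
```

Request:
jog_arm(commands=[{"slide": [0,0,-3],"turn": 0},{"slide": [0,0,-3],"turn": 0},{"slide": [0,0,0],"turn": 0}])

```text
t: 26.2
position: [0.5418, 0.3116, 0.0713]
tcp_rot: [2.388, -2.026, 0.034]
ft_force: [-0.8, -0.1, 0.0]
width: 0.206
```

```bash
python3 -c "
from h import *
st()
a=grab('scene','s12')['color'][:,:,::-1]
cv2.imwrite('pics/s12c.png',cv2.resize(a[60:240,300:500],None,fx=3.3,fy=3.3,interpolation=cv2.INTER_CUBIC))"
```

```text
t 26.2 pos [541.8 311.6  71.3] jaw 99.35 tilt [ 0.011 -0.022 -1.   ] F [-0.82 -0.13  0.02] M [-0.022  0.131  0.015] w 17.9
```

View pics/s12c.png

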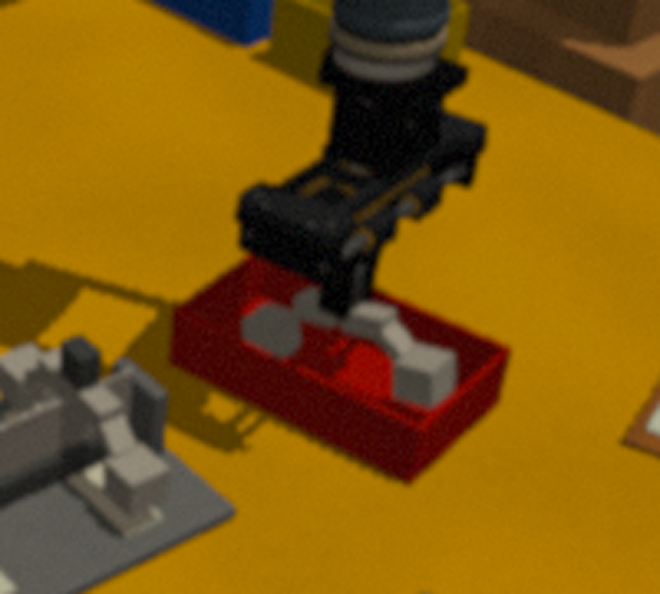

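Request:
jog_arm(commands=[{"slide": [0,0,-4],"turn": 0},{"slide": [0,0,-3],"turn": 0},{"slide": [0,0,0],"turn": 0}])

```text
t: 26.62
position: [0.5468, 0.3123, 0.0664]
tcp_rot: [2.395, -2.031, 0.045]
ft_force: [0.8, -0.3, 1.2]
width: 0.2
```

Request:
jog_arm(commands=[{"slide": [0,0,0],"turn": 0},{"slide": [0,0,0],"turn": 0},{"slide": [0,0,0],"turn": 0},{"slide": [0,0,0],"turn": 0},{"slide": [0,0,0],"turn": 0}], gripper=50)

```text
t: 27.25
position: [0.5427, 0.3117, 0.0638]
tcp_rot: [2.39, -2.027, 0.038]
ft_force: [0.9, -0.9, 0.4]
width: 0.562
```

Request:
jog_arm(commands=[{"slide": [0,0,15],"turn": 0},{"slide": [0,0,40],"turn": 0},{"slide": [0,0,50],"turn": 0},{"slide": [0,0,50],"turn": 0},{"slide": [0,30,30],"turn": 0},{"slide": [-20,50,0],"turn": 0},{"slide": [-20,50,0],"turn": 0},{"slide": [-20,50,0],"turn": 0},{"slide": [0,0,0],"turn": 0},{"slide": [0,0,0],"turn": 0}])

```text
t: 28.5
position: [0.4814, 0.4961, 0.2677]
tcp_rot: [-2.388, 2.031, -0.044]
ft_force: [0.3, -1.3, 0.8]
width: 0.57
```

```bash
python3 -c "
from h import *
st()
grab('scene','s13');grab('top','t13')"
```

```text
t 28.5 pos [481.4 496.1 267.7] jaw 99.23 tilt [ 0.026 -0.013 -1.   ] F [ 0.27 -1.32  0.83] M [0.059 0.037 0.031] w 49.6
```

View pics/s13.png

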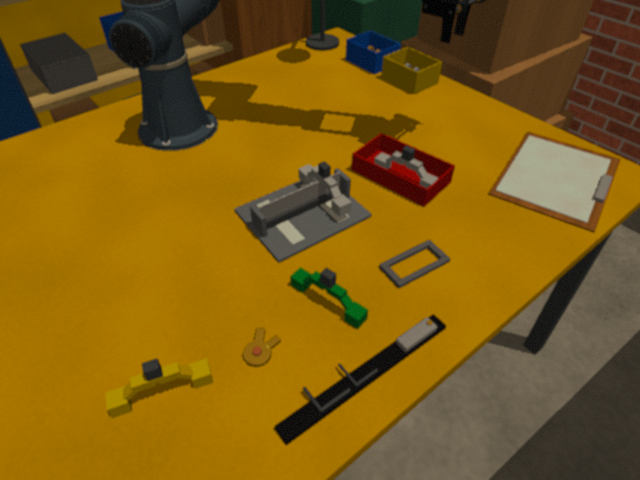

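View pics/t13.png

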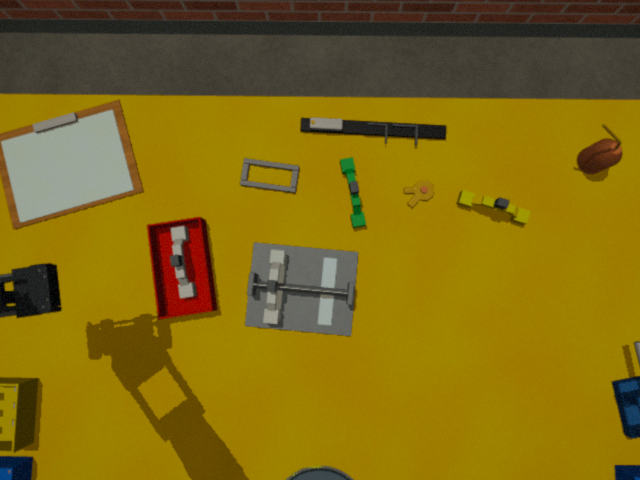

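```bash
python3 -c "
from h import *
a=load('s13')['color'][:,:,::-1]
cv2.imwrite('pics/s13c.png',cv2.resize(a[125:240,290:460],None,fx=4.5,fy=4.5,interpolation=cv2.INTER_CUBIC))
print(back(load('t13'),(176,260.5),.087)*1000)"
```

```text
[553.02175172 308.2308625   87.        ]
```

View pics/s13c.png

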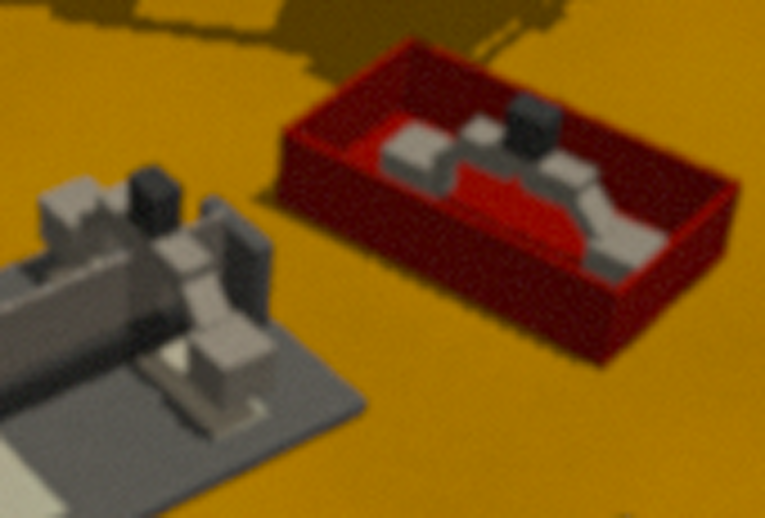

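The tipped lever stands on the tray floor, its block at crop (533,125). The good lever hangs level, its block at (155,200). The rotor and bezel look unmoved, so I'm handing in.

```bash
python3 -c "
from h import *
print(arm.job_done());st()"
```

```text
the job is handed in; nothing more can be done
None
the job is handed in; nothing more can be done
```

The job is handed in: the lever that tipped stands in the red tray, and the good one hangs level on the blade at mark_left. I hung both on the knife edge and let go of both. The lever nearer the balance at the start stayed level; the farther one, hung at mark_right, tipped about 0.27 rad.

- **Tray:** in the last pictures the reject stands on its end weights on the floor of the tray, about 12 mm from the tray centre.
- **Blade:** before the second lever was hung, the camera projection of the good lever matched a level pose to within about 1 pixel. In the later pictures it looks unchanged, judged by eye only.
- **Bystanders:** the rotor, bezel and coloured look-alikes show no movement between the first and last top views, also judged by eye.
- **Time and arm:** about 28.6 s of the 72 s were used. The arm was clear of everything at hand-in, and no check failed. No verdict is reported by the system.

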